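# Lay the lopsided chip-guard arm on its rest

### The arm

A 6-joint arm with a two-finger parallel gripper is mounted at the origin on the work surface. World frame = base frame: x ahead of the robot, y to its left, z up, the work surface at z = 0. Lengths are in mm, angles in rad, forces in N, time in s.
With the tool pointing down it reaches from about 350 to 725 mm from the base axis. Payload 4.3 kg.
Tool frame: the origin (TCP) lies between the finger pads; the fingertips stand 14 mm ahead of it and the grasp point (between the pads) lies 5 mm behind it; z points along the fingers, y is the line along which they close (so a half turn about z gives the same grasp; the last joint's range is limited). The gripper opens to 85 mm and grips with 20 to 120 N. Pads are 22 mm wide; open, the fingers measure 114 mm over their backs; the gripper's body (76 mm by 85 mm) begins 54 mm behind the grasp point. The pads swing forward as they close: fully open they stand 13 mm farther back than shut.
Start: joints at [-0.11, 0.377, 0.081, 1.274, 0, 1.46], TCP at [575.035, 0.002, 245.329] pointing down, gripper open.
Joint ranges: [-2.72, 2.72], [-0.84, 1.66], [-1.02, 1.22], [-1.77, 2.12], [-1.37, 1.28], [-3.14, 3.14]. Speed limits (rad/s): [2.57, 2.57, 3.14, 3.14, 3.14, 3.14].

### API

Orientations are given as a rotation vector (axis times angle).
In Python, from cell import manip, eyes, order gives the robot as it stands.
- The arm moves only by the tool move_arm, never from a script. Its argument "plan" is one flat list of numbers, 7 for each row, row after row: the shift along the tool's x, y, z in cm, then the turn, a rotation vector about the tool's x, y, z in degrees, then the opening, from 0 (shut) to 1 (fully open). A call has exactly 8 rows; each row is the pose to reach, as a shift and turn from the pose commanded when the call began, along the tool's axes at that moment; what a row does not reach only later rows make up. A row lasts 1/10 s, in which the tool goes at most 50 mm and 8.59 degrees, less where a joint would pass 70% of its speed; a pose out of reach is approached as far as the arm can. A call with a gripper value outside its range is refused whole. The fingers move at their own pace and stop on an object; "grip_force" is the grip in N (left out, the last holds). Time passes only in rows, so rows that repeat a pose let the fingers close, or fill a call up. It gives the time, the measured TCP pose, the force, the opening and the grip force at its end, in the units of the state.
- manip.read_state(): the state, without advancing time (a new reading comes with each control period).
- eyes.camera(name): name is "scene" or "side" or "wrist"; returns a dict with "pixels" (384x512x3 uint8, red, green, blue), "depth" (384x512 float32, mm along the optical axis (not along the pixel's ray), 0 where there is no reading), "vfov" (degrees; the focal length in pixels is half the picture's height over the tangent of half this angle, whatever the lens; pixels are square), "cx", "cy" (the principal point, pixels), "dist_coeffs" ([k1, k2, p1, p2, k3] as OpenCV has them; the pictures are not rectified), "R" (3x3) and "t" (3): a world point X has camera coordinates R X + t; the wrist camera has in their place "mount" (4x4, takes a point from camera to tool coordinates, whose origin is the TCP and whose axes are the flange's). Camera axes: x right, y down, z forward; pixel columns grow to the right and rows downward; lengths in mm; the calibration is good to about 2 mm. A picture is of the moment at which its call begins: read the wrist's pose just before it.
- order.job_done(): hands the job in; it is judged then, once.
The state is a dict: "time_s": time; "qpos": joint angles; "qvel": joint speeds; "joint_efforts": joint torques, N m; "position": TCP position; "tcp_rot": TCP orientation; "wrist_force": force on the tool from outside, world axes, zero at the start; "ft_torque": the same for the moment, N m; "finger_gap": opening from 0.0 (shut) to 1.0 (fully open); "grasp_force": force on a finger pad.
Only numpy, scipy, OpenCV 4.12 (cv2) and the standard library are available. Lean on these libraries where they do the work, as an engineer would, in place of code of your own. Each camera call takes 0.05 s, during which the arm holds its last target. There are 200 camera calls.

### The job

Pick up the clamp arm with the blue iron block: it is far heavier at that end, so take it by the bar near its balance point and lift it clear of the bench, level. Then lay it on the wooden rest, block in the tray and bar in the notched post, set down rather than dropped, let go, and leave the look-alike arm with the red block where it lies.

Things in the scene. Friction and masses are not known exactly. Their poses are not given: they have to be found in the camera images.
- guard_arm: Loose clamp arm, 0.72-0.98 kg, lying flat (mm): blue cast-iron block 36 x 60 wide x 44 high; pale aluminium bar 14 wide, 18 high, mid-height z = 22, from x = -18 to -288; black ball, 44 diameter, centred at x = -300. Origin: centre of the block's underside; x along the bar, ball to block; z up. Most weight is in the block: it balances at x = -55 (37 from the block's face), elsewhere it tips.
- spare_arm: Loose look-alike arm, same shape, size and axes, but its block is red-painted wood. Not wanted: leave it.
- rest: Fixed dark wood rest, 300 x 110 mm. Tray for the block: floor at z = 30, 64 x 88 inside, lips 8 high, open towards the notched post. Post at x = -225, 14 thick, top z = 75, its notch for the bar 40 wide, floor z = 43. Origin: on the bench below the tray's centre; x from post to tray, z up. Arm's home: axes along these, its origin 30 above this one; bar level in the notch.

How it is judged:
By the outcome, as a careful person would: the job done as asked, in the order asked, and still so for the second after the job is handed in, with the robot touching nothing.
It also fails if it takes over 42 s, if anything falls off the work surface, if the arm or the gripper's body presses on something with over 40 N, if the wrist force passes 120 N, or if a joint passes its speed limit or range.

## Working session

There is one attempt and no reset: what is moved stays moved. The work goes in short steps, Python scripts to look and compute and a tool call to move; the robot and the scene stay as the last step left them, time stands still between calls to the robot, and variables do not carry over. Pictures are saved under pics/ and viewed, at most 10 in all, crops included, and the job is handed in when it is done.

Besides the shell and the picture viewer there is one more tool, called after "Request:" by a JSON object that holds its "fn" and its "kwargs", one argument or row to a line. move_arm: Moves the arm, as the interface text tells. Its arguments: {"type":"object","properties":{"plan":{"type":"array","items":{"type":"number"}},"grip_force":{"type":"number"}},"required":["plan"]}

```bash
ls; mkdir -p pics
cat > h.py <<'E'
import numpy as np, cv2
from cell import manip, eyes, order
from scipy.spatial.transform import Rotation as Ro
def cloud(name):
    s=manip.read_state(); c=eyes.camera(name)
    f=192/np.tan(np.radians(c["vfov"])/2)
    K=np.array([[f,0,c["cx"]],[0,f,c["cy"]],[0,0,1]])
    v,u=np.mgrid[0:384,0:512]
    n=cv2.undistortPoints(np.stack([u.ravel(),v.ravel()],1).astype(np.float64)[:,None],K,np.array(c["dist_coeffs"],float)).reshape(384,512,2)
    d=c["depth"].astype(float)
    P=np.dstack([n*d[...,None],d])
    if "mount" in c:
        M=np.array(c["mount"]); P=P@M[:3,:3].T+M[:3,3]
        P=P@Ro.from_rotvec(s["tcp_rot"]).as_matrix().T+np.array(s["position"])
    else:
        P=(P-np.array(c["t"]))@np.array(c["R"])
    P[d==0]=np.nan
    return c["pixels"],P,s
E
python3 - <<'E'
from h import *
for n in("scene","wrist"):
    p,P,s=cloud(n); cv2.imwrite(f"pics/{n}0.png",p[...,::-1]); np.savez(f"{n}0.npz",p=p,P=P)
print(s)
E
```

```text
pics
{'time_s': 0.05, 'qpos': array([-1.10277795e-01,  3.78084449e-01,  7.96734852e-02,  1.27440936e+00,
        1.43740806e-05,  1.46053575e+00]), 'qvel': array([ 0.00099664, -0.00083523,  0.0005591 ,  0.00019285, -0.00143058,
        0.00070719]), 'joint_efforts': array([ 2.08115758e-03, -4.65114391e+01,  2.70860964e+01,  1.26737318e-02,
       -6.48542255e-05, -1.96601093e-06]), 'position': array([5.74390464e+02, 9.06101823e-02, 2.44367071e+02]), 'tcp_rot': array([-2.22033659e+00, -2.22029833e+00,  1.96843150e-03]), 'wrist_force': array([ 0.17879491,  0.03089711, -0.18538387]), 'ft_torque': array([ 0.03383316, -0.03519338, -0.00381326]), 'grasp_force': 0.0, 'finger_gap': 0.9991248546436122}
```

View pics/scene0.png

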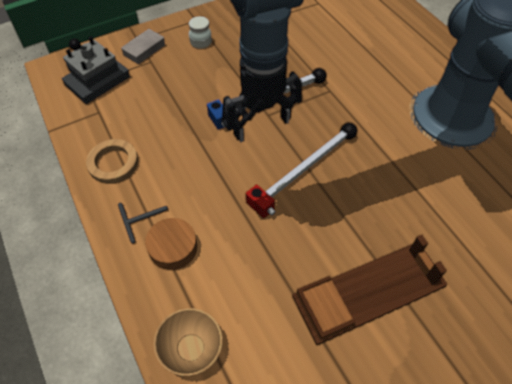

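View pics/wrist0.png

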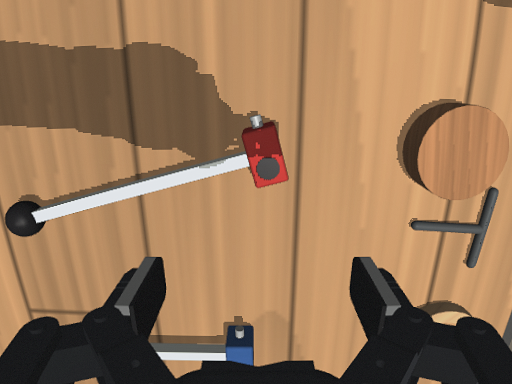

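The scene picture shows the blue block at (216,112) and its ball at (319,75), with the gripper hiding part of the bar. The red arm runs from (262,200) to (348,130). The rest has its tray at (325,308) and its post at (428,262). The wrist picture shows the red arm in the middle and the blue block at (240,345), partly cut off.

```bash
cat >> h.py <<'E'
def seg(p):
    h=cv2.cvtColor(p,cv2.COLOR_RGB2HSV).astype(int); return h[...,0],h[...,1],h[...,2]
E
python3 - <<'E'
from h import *
def rep(t,Q):
    Q=Q[~np.isnan(Q).any(1)]
    if len(Q)<5: print(t,len(Q));return
    print(t,len(Q),"med",np.median(Q,0).round(1),"p2",np.percentile(Q,2,0).round(),"p98",np.percentile(Q,98,0).round())
    if Q[:,2].max()>0:
        r=cv2.minAreaRect(Q[:,:2].astype(np.float32)); print("   rect",np.round(r[0],1),np.round(r[1],1),round(r[2],1))
p2,P2,_=cloud("side"); cv2.imwrite("pics/side0.png",p2[...,::-1]); np.savez("side0.npz",p=p2,P=P2)
for n in("scene","side","wrist"):
    z=np.load(n+"0.npz"); p,P=z["p"],z["P"]; H,S,V=seg(p); Z=P[...,2]
    ok=(Z>5)&(Z<60)
    b=ok&(H>100)&(H<125)&(S>150)
    rep(n+" blue",P[b]); rep(n+" bluetop",P[b&(Z>38)])
    r=ok&((H<5)|(H>175))&(S>180); rep(n+" redtop",P[r&(Z>38)])
    w=(Z>18)&(Z<40)&(S<50)&(V>130); rep(n+" bar",P[w])
    k=(Z>5)&(Z<50)&(V<60)&(S<120); rep(n+" black",P[k])
    print(n,"bench z",np.nanmedian(Z))
z=np.load("scene0.npz");p,P=z["p"],z["P"]
for uv in [(319,72),(348,128),(325,306),(420,242),(437,268),(216,105),(300,292),(322,340),(355,318),(332,278)]: print(uv,P[uv[1],uv[0]].round(1))
E
```

```text
scene blue 220 med [ 561.8 -257.8   41.7] p2 [ 538. -290.   11.] p98 [ 568. -237.   46.]
   rect [ 449.4 -159.1] [ 58.7 354.5] 44.4
scene bluetop 144 med [ 558.6 -261.8   43.5] p2 [ 538. -292.   39.] p98 [ 568. -238.   47.]
   rect [ 552.9 -266.6] [59.  30.4] 89.0
scene redtop 294 med [584.1  17.   42.8] p2 [564. -17.  39.] p98 [603.  40.  46.]
   rect [583.   10.7] [34.6 58.7] 15.2
scene bar 1029 med [523.4 -59.6  29.5] p2 [ 284. -653.   26.] p98 [665.   4.  33.]
   rect [ 454.7 -327.2] [347.3 706. ] 8.6
scene black 2241 med [ 586.4 -260.6   27. ] p2 [ -50. -608.    6.] p98 [860.  78.  48.]
   rect [ 656.6 -302.9] [ 669.1 1543.5] 42.3
scene bench z -0.8973711602511275
side blue 760 med [ 548.7 -288.    44.1] p2 [ 533. -300.   12.] p98 [ 567. -244.   47.]
   rect [ 410.7 -192.9] [207.3 319.5] 88.4
side bluetop 550 med [ 549.4 -268.5   44.7] p2 [ 534. -300.   40.] p98 [ 567. -243.   47.]
   rect [ 550.4 -271.2] [34.9 59.2] 0.0
side redtop 250 med [579.8   1.   45.9] p2 [562. -23.  39.] p98 [604.  53.  49.]
   rect [380.6 521.6] [1048.2  893.1] 83.9
side bar 1980 med [ 407.6 -267.    3
[... 531 characters left out ...]
d [581.8  -2.   45. ] p2 [563. -21.  43.] p98 [603.  28.  47.]
   rect [581.4   8.5] [34. 57.] 15.0
wrist bar 3328 med [463.4 -32.8  32.2] p2 [ 317. -272.   28.] p98 [569.  41.  34.]
   rect [ 494.9 -135. ] [291.  283.9] 22.2
wrist black 1590 med [308.9 -59.6  32. ] p2 [ 283. -138.    6.] p98 [857.  31.  45.]
   rect [ 577.  -100.9] [583.1 277.1] 7.1
wrist bench z 1.7153134575853812
(319, 72) [ 255.7 -262.5   40.7]
(348, 128) [301.  -63.5  40.3]
(325, 306) [589.5 282.2  29.8]
(420, 242) [365.8 273.3  72.9]
(437, 268) [371.6 333.8  71.4]
(216, 105) [ 548.4 -278.8   43.9]
(300, 292) [618.8 237.2  37.6]
(322, 340) [625.9 332.1  14.7]
(355, 318) [547.4 326.8  15.3]
(332, 278) [540.2 235.1  13.9]
```

View pics/side0.png

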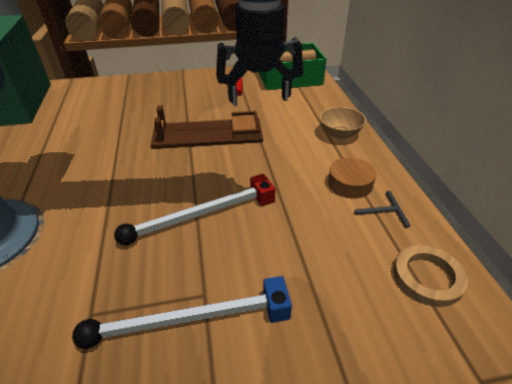

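The side picture shows the blue arm clearly, with its ball at (88,333) and block at (278,300). The rest is at about (205,130). I'll fit the blue arm and the rest next.

Run:
```python
from h import *
def rest_fit(P,p,n):
    # template fit: rest-frame features: top surfaces
    X=P.reshape(-1,3); X=X[~np.isnan(X).any(1)]
    m=(X[:,0]>320)&(X[:,0]<680)&(X[:,1]>180)&(X[:,1]<390)&(X[:,2]>8)&(X[:,2]<85); X=X[m]
    r=cv2.minAreaRect(X[:,:2].astype(np.float32)); print(n,"rest all",len(X),np.round(r[0],1),np.round(r[1],1),round(r[2],2))
    for lo,hi,t in((27,33,"floor"),(35.5,41,"lips"),(60,80,"post"),(10,20,"base")):
        Q=X[(X[:,2]>lo)&(X[:,2]<hi)]
        if len(Q)>5:
            r=cv2.minAreaRect(Q[:,:2].astype(np.float32)); print("  ",t,len(Q),np.median(Q[:,2]).round(1),np.round(r[0],1),np.round(r[1],1),round(r[2],2))
for n in("scene","side","wrist"):
    z=np.load(n+"0.npz"); p,P=z["p"],z["P"]; H,S,V=seg(p); Z=P[...,2]
    w=(Z>27)&(Z<36)&(S<50)&(V>130)&(P[...,1]<-200)&(P[...,1]>-320)&(P[...,0]<540)&(P[...,0]>270)
    Q=P[w]
    if len(Q)>20:
        c=np.polyfit(Q[:,0],Q[:,1],1); print(n,"bar",len(Q),"y at 495",np.polyval(c,495).round(1),"deg",np.degrees(np.arctan(c[0])).round(2),"x",Q[:,0].min().round(),Q[:,0].max().round(),"z",np.median(Q[:,2]).round(1), "ywidth",np.ptp(Q[:,1]-np.polyval(c,Q[:,0])).round(1))
    rest_fit(P,p,n)
```

```text
scene bar 51 y at 495 -267.1 deg 0.34 x 271.0 304.0 z 29.6 ywidth 15.0
scene rest all 7927 [484.6 291.8] [110.8 301.2] 84.79
   floor 1400 29.4 [494.  290.8] [105.2 267. ] 85.9
   lips 501 37.2 [490.5 291.2] [105.  273.5] 85.49
   post 240 72.3 [361.9 303.9] [88.5 16.3] 84.22
   base 4925 12.9 [484.9 291.9] [110.8 300.3] 84.85
side bar 1331 y at 495 -270.0 deg 0.23 x 271.0 533.0 z 31.9 ywidth 15.8
side rest all 2885 [485.3 289.9] [114.7 297.9] 84.42
   floor 308 31.8 [491.4 290.6] [103.4 269.5] 83.91
   lips 174 39.4 [495.4 293.8] [107.7 266.3] 82.51
   post 128 73.0 [363.4 301.7] [90.3 14.4] 84.93
   base 1827 16.1 [485.2 289.8] [114.4 297.8] 84.68
wrist bar 510 y at 495 -267.1 deg 0.08 x 437.0 530.0 z 32.3 ywidth 14.6
wrist rest all 0 [0. 0.] [0. 0.] 0.0
```

Request:
{"fn": "move_arm", "kwargs": {
  "plan": [-3, -1, 0, 0, 0, -8, 1, -6.5, -2, 0, 0, 0, -16, 1, -10, -3, 0, 0, 0, -24, 1, -13.5, -4, 0, 0, 0, -32, 1, -17, -5, 0, 0, 0, -40, 1, -20.5, -6, 0, 0, 0, -48, 1, -24, -7, 0, 0, 0, -56, 1, -27, -8, 0, 0, 0, -64, 1]
}}

```text
time_s: 0.95
position: [494.2, -271.6, 244.9]
tcp_rot: [-0.699, -3.062, -0.0]
wrist_force: [0.8, 0.1, 0.4]
finger_gap: 1.002
grasp_force: 0.0
```

Request:
{"fn": "move_arm", "kwargs": {
  "plan": [0, 0, 2, 0, 0, -8, 1, 0, 0, 4, 0, 0, -16, 1, 0.1, 0.1, 6, 0, 0, -24, 1, 0.1, 0.1, 8, 0, 0, -26, 1, 0.1, 0.1, 10, 0, 0, -26, 1, 0.1, 0.1, 10, 0, 0, -26, 1, 0.1, 0.1, 10, 0, 0, -26, 1, 0.1, 0.1, 10, 0, 0, -26, 1]
}}

```text
time_s: 1.75
position: [495.3, -269.1, 146.5]
tcp_rot: [0.0, 3.14, -0.002]
wrist_force: [0.1, 0.4, 0.6]
finger_gap: 1.002
grasp_force: 0.0
```

Run:
```python
from h import *
p,P,s=cloud("wrist"); cv2.imwrite("pics/wrist1.png",p[...,::-1]); H,S,V=seg(p); Z=P[...,2]
print(s["position"],s["tcp_rot"],s["qpos"],s["wrist_force"])
b=(Z>40)&(Z<50)&(H>100)&(H<125)&(S>150); Q=P[b]; print(len(Q)); r=cv2.minAreaRect(Q[:,:2].astype(np.float32)) if len(Q) else 0; print("blue",r)
w=(Z>27)&(Z<37)&(S<50)&(V>130); Q=P[w]; c=np.polyfit(Q[:,0],Q[:,1],1); print("bar",len(Q),np.polyval(c,495),np.degrees(c[0]),np.ptp(Q[:,0]),Q[:,0].max())
```

```text
[ 495.25336467 -269.09653197  146.4983538 ] [ 1.28625716e-05  3.14003449e+00 -1.63917938e-03] [-6.10287323e-01  3.99504335e-01 -1.46626504e-01  1.02279060e+00
  3.71498613e-05 -6.10279096e-01] [0.05146279 0.44831747 0.60283011]
2019
blue ((548.7957153320312, -268.5205383300781), (58.63724899291992, 35.28556823730469), 88.83511352539062)
bar 4499 -265.4584579830333 2.381493349938843 194.7758786411813 553.2664286646218
```

View pics/wrist1.png

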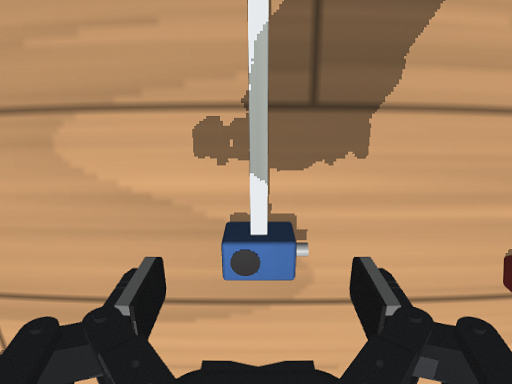

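The wrist picture shows the bar centred between the fingers at column 259. The blue block is at (259,255) and its pin at (303,249). The block's centre measures about (549.5, -268.7) at z 45, which fits. Next I descend and grip.

Request:
{"fn": "move_arm", "kwargs": {
  "plan": [0, 0, 3, 0, 0, 0, 1, 0, 0, 6, 0, 0, 0, 1, 0.1, 0, 9, 0, 0, 0, 1, 0.1, 0, 10.5, 0, 0, 0, 1, 0.1, 0, 11.5, 0, 0, 0, 1, 0.1, 0, 12.2, 0, 0, 0, 1, 0.1, 0, 12.5, 0, 0, 0, 1, 0.1, 0, 12.5, 0, 0, 0, 1]
}}

```text
time_s: 2.6
position: [494.1, -269.0, 20.8]
tcp_rot: [-0.0, 3.141, -0.001]
wrist_force: [-0.8, -0.5, -0.3]
finger_gap: 0.999
grasp_force: 0.0
```

Request:
{"fn": "move_arm", "kwargs": {
  "plan": [0, 0, 0, 0, 0, 0, 0, 0, 0, 0, 0, 0, 0, 0, 0, 0, 0, 0, 0, 0, 0, 0, 0, 0, 0, 0, 0, 0, 0, 0, 0, 0, 0, 0, 0, 0, 0, 0, 0, 0, 0, 0, 0, 0, 0, 0, 0, 0, 0, 0, 0, 0, 0, 0, 0, 0],
  "grip_force": 90
}}

```text
time_s: 3.4
position: [493.8, -268.5, 20.7]
tcp_rot: [-0.001, 3.141, 0.0]
wrist_force: [-0.6, 1.3, 5.7]
finger_gap: 0.141
grasp_force: 89.0
```

Request:
{"fn": "move_arm", "kwargs": {
  "plan": [0, 0, -0.5, 0, 0, 0, 0, 0, 0, -1, 0, 0, 0, 0, 0, 0, -2, 0, 0, 0, 0, 0, 0, -3, 0, 0, 0, 0, 0, 0, -4, 0, 0, 0, 0, 0, 0, -5, 0, 0, 0, 0, 0, 0, -5, 0, 0, 0, 0, 0, 0, -5, 0, 0, 0, 0]
}}

```text
time_s: 4.2
position: [494.0, -268.9, 70.8]
tcp_rot: [0.0, 3.141, -0.001]
wrist_force: [-0.5, -0.1, -9.6]
finger_gap: 0.139
grasp_force: 88.3
```

```bash
cat > lvl.py <<'E'
from h import *
for n in ("side","scene"):
    p,P,s=cloud(n); cv2.imwrite(f"pics/{n}_{s['time_s']:.1f}.png",p[...,::-1]); H,S,V=seg(p)
    x0,y0,z0=s["position"]
    R=Ro.from_rotvec(s["tcp_rot"]).as_matrix(); a=-R[:,0]; b=R[:,1]  # along bar, across
    L=(P-np.array(s["position"])); la=L@a; lb=L@b
    w=(S<50)&(V>130)&(la<-30)&(la>-225)&(abs(lb)<22)&(abs(L[...,2])<40)
    k=(la<-215)&(la>-280)&(abs(lb)<40)&(abs(L[...,2])<50)&(V<70)
    bl=(H>100)&(H<125)&(S>150)&(la>0)&(la<130)&(abs(lb)<60)
    print(n,w.sum(),k.sum(),bl.sum())
    if w.sum()>20:
        Q=la[w];print(" bar slope z",np.degrees(np.polyfit(Q,L[...,2][w],1)[0]).round(2),"yaw",np.degrees(np.polyfit(Q,lb[w],1)[0]).round(2),"z",np.median(P[...,2][w]).round(1))
    if bl.sum(): 
        T=bl&(P[...,2]>np.nanpercentile(P[...,2][bl],90)-6); r=cv2.minAreaRect(np.stack([la[T],lb[T]],1).astype(np.float32)); print(" block top z",np.median(P[...,2][T]).round(1),"la,lb",np.round(r[0],1),np.round(r[1],1),round(r[2],1),"world med",np.median(P[T],0).round(1))
    if k.sum(): print(" ball ztop",np.percentile(P[...,2][k],97).round(1))
print(s["position"].round(1),s["tcp_rot"].round(3),s["wrist_force"].round(2),s["ft_torque"].round(3),s["qpos"].round(2),s["finger_gap"])
E
python3 lvl.py
```

```text
side 1072 740 832
 bar slope z 0.02 yaw 0.22 z 81.9
 block top z 94.8 la,lb [45.1 -3.3] [58.  58.3] 0.4 world med [ 549.4 -269.3   94.8]
 ball ztop 94.8
scene 178 170 306
 bar slope z -0.17 yaw -0.3 z 79.5
 block top z 91.8 la,lb [39.7  7.3] [57.5 74.9] 79.4 world med [ 553.8 -259.9   91.8]
 ball ztop 91.9
[ 493.5 -268.6   70.3] [-0.    -3.142 -0.   ] [ 0.19  0.97 -9.93] [-0.     0.     0.016] [-0.61  0.46 -0.26  0.85  0.   -0.61] 0.14573821775736873
```

The arm is level, about 50 mm up, and the wrist moment is near zero. Next I raise it and carry it over.

Request:
{"fn": "move_arm", "kwargs": {
  "plan": [0, 0, -1.5, 0, 0, 0, 0, 0, 0, -3.5, 0, 0, 0, 0, 0, 0, -5.5, 0, 0, 0, 0, 0, 0, -7, 0, 0, 0, 0, -0.3, 1, -7.8, 0, 0, 0, 0, -0.7, 3, -8, 0, 0, 0, 0, -1.2, 6, -8, 0, 0, 0, 0, -1.8, 9.5, -8, 0, 0, 0, 0]
}}

```text
time_s: 5.1
position: [511.2, -172.4, 149.5]
tcp_rot: [-0.002, -3.141, -0.001]
wrist_force: [0.0, 1.0, -8.2]
finger_gap: 0.14
grasp_force: 88.6
```

Request:
{"fn": "move_arm", "kwargs": {
  "plan": [-0.5, 3.5, 0, 0, 0, 0, 0, -1, 7, 0, 0, 0, 0, 0, -1.5, 10.5, 0, 0, 0, 0, 0, -1.9, 14, 0, 0, 0, 0, 0, -1.9, 17.5, 0, 0, 0, 0.5, 0, -1.9, 21, 0, 0, 0, 1, 0, -1.9, 24.5, 0, 0, 0, 1.5, 0, -1.9, 28, 0, 0, 0, 2, 0]
}}

```text
time_s: 5.9
position: [529.2, 108.5, 149.3]
tcp_rot: [-0.055, -3.139, -0.001]
wrist_force: [-0.3, -0.3, -9.6]
finger_gap: 0.145
grasp_force: 88.6
```

Request:
{"fn": "move_arm", "kwargs": {
  "plan": [0, 3.5, 0, 0, 0, 0.5, 0, 0.2, 7, 0, 0, 0, 1, 0, 0.3, 10.5, 0, 0, 0, 1.5, 0, 0.4, 13.5, 0, 0, 0, 2, 0, 0.4, 16, 0, 0, 0, 2.5, 0, 0.4, 17.5, 0, 0, 0, 3.2, 0, 0.4, 18.1, 0, 0, 0, 3.2, 0, 0.4, 18.1, 0, 0, 0, 3.2, 0]
}}

```text
time_s: 6.7
position: [531.9, 288.1, 149.3]
tcp_rot: [-0.14, -3.137, 0.001]
wrist_force: [0.7, 0.0, -9.4]
finger_gap: 0.14
grasp_force: 88.7
```

```bash
python3 lvl.py
python3 - <<'E'
from h import *
p,P,s=cloud("wrist"); cv2.imwrite("pics/wrist2.png",p[...,::-1])
X=P.reshape(-1,3); X=X[~np.isnan(X).any(1)]
for lo,hi,t in((25,34,"floor"),(35.5,42,"lips"),(60,82,"post"),(8,20,"base")):
    Q=X[(X[:,2]>lo)&(X[:,2]<hi)&(X[:,1]>200)&(X[:,1]<380)&(X[:,0]>320)&(X[:,0]<680)]
    if len(Q)>5: r=cv2.minAreaRect(Q[:,:2].astype(np.float32)); print(t,len(Q),np.round(r[0],1),np.round(r[1],1),round(r[2],2))
E
```

```text
side 0 243 268
 block top z 174.1 la,lb [43.1 -6.6] [59.2 52.8] 0.4 world med [587.1 264.9 174.1]
 ball ztop 172.7
scene 10 390 714
 block top z 171.5 la,lb [58.6  1.2] [35. 57.] 0.9 world med [593.5 290.5 171.5]
 ball ztop 171.2
[532.1 287.1 149.5] [-1.410e-01 -3.137e+00  2.000e-03] [-0.41 -0.18 -8.49] [-0.015  0.018 -0.001] [ 0.39  0.48 -0.01  1.08 -0.    0.48] 0.1403728432934529
floor 3083 [584.1 282.6] [103.9  66. ] 83.57
lips 1528 [589.  282.6] [104.9  73.5] 84.62
base 20840 [474.4 293.2] [110.8 167.6] 84.82
```

Block and tray agree to within 2 mm. Next I lower to just above the seat.

Request:
{"fn": "move_arm", "kwargs": {
  "plan": [0, 0, 1, 0, 0, 0, 0, 0, 0, 2.5, 0, 0, 0, 0, 0, 0, 4.5, 0, 0, 0, 0, 0, 0, 6.5, 0, 0, 0, 0, 0, 0, 8, 0, 0, 0, 0, 0, 0, 9, 0, 0, 0, 0, 0, 0, 9.4, 0, 0, 0, 0, 0, 0, 9.4, 0, 0, 0, 0]
}}

```text
time_s: 7.65
position: [532.7, 286.9, 55.8]
tcp_rot: [-0.143, -3.138, 0.001]
wrist_force: [0.0, -1.2, -9.7]
finger_gap: 0.145
grasp_force: 88.6
```

```bash
python3 lvl.py
python3 - <<'E'
import cv2,glob
a=cv2.imread(sorted(glob.glob("pics/scene_*.png"),key=lambda s:float(s[11:-4]))[-1])[200:360,270:480]; b=cv2.imread(sorted(glob.glob("pics/side_*.png"),key=lambda s:float(s[10:-4]))[-1])[60:170,130:290]
cv2.imwrite("pics/c1.png",cv2.vconcat([cv2.resize(a,(420,320)),cv2.resize(b,(420,280))]))
E
```

```text
side 0 209 244
 block top z 81.1 la,lb [ 38.5 -14. ] [80.8 53.6] 17.3 world med [588.2 267.9  81.1]
 ball ztop 79.9
scene 0 356 574
 block top z 78.6 la,lb [42.4  0.9] [58.6 66.1] 89.9 world med [594.3 290.3  78.6]
 ball ztop 78.6
[533.2 287.3  56.6] [0.143 3.138 0.   ] [-0.26  0.1  -8.46] [-0.01  -0.012  0.021] [ 0.39  0.55 -0.15  0.87 -0.    0.48] 0.1420405130968456
```

View pics/c1.png

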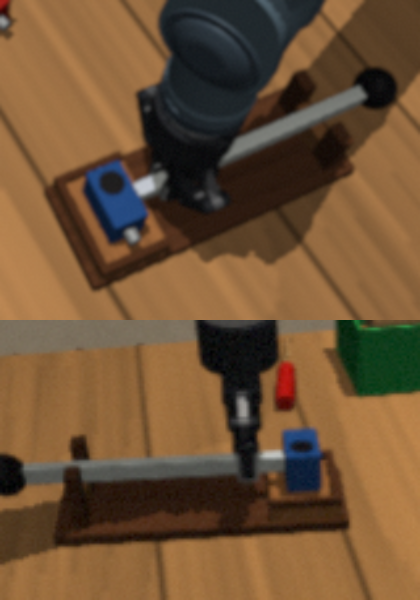

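The crops show the block over the tray (115,205 in the top crop), the bar between the notch posts, and the arm level. Next I set it down slowly.

Request:
{"fn": "move_arm", "kwargs": {
  "plan": [0, 0, 0.1, 0, 0, 0, 0, 0, 0, 0.1, 0, 0, 0, 0, 0, 0, 0.2, 0, 0, 0, 0, 0, 0, 0.3, 0, 0, 0, 0, 0, 0, 0.3, 0, 0, 0, 0, 0, 0, 0.4, 0, 0, 0, 0, 0, 0, 0.4, 0, 0, 0, 0, 0, 0, 0.4, 0, 0, 0, 0]
}}

```text
time_s: 8.55
position: [532.9, 287.3, 52.2]
tcp_rot: [-0.143, -3.138, 0.0]
wrist_force: [-0.3, 0.0, -9.2]
finger_gap: 0.146
grasp_force: 88.6
```

Request:
{"fn": "move_arm", "kwargs": {
  "plan": [0, 0, 0, 0, 0, 0, 0, 0, 0, 0.05, 0, 0, 0, 0, 0, 0, 0.05, 0, 0, 0, 0, 0, 0, 0.1, 0, 0, 0, 0, 0, 0, 0.1, 0, 0, 0, 0, 0, 0, 0.15, 0, 0, 0, 0, 0, 0, 0.15, 0, 0, 0, 0, 0, 0, 0.15, 0, 0, 0, 0]
}}

```text
time_s: 9.35
position: [532.9, 287.3, 50.8]
tcp_rot: [0.143, 3.138, -0.0]
wrist_force: [-0.4, 0.4, -9.4]
finger_gap: 0.146
grasp_force: 88.9
```

Request:
{"fn": "move_arm", "kwargs": {
  "plan": [0, 0, 0, 0, 0, 0, 0, 0, 0, 0.05, 0, 0, 0, 0, 0, 0, 0.05, 0, 0, 0, 0, 0, 0, 0.05, 0, 0, 0, 0, 0, 0, 0.1, 0, 0, 0, 0, 0, 0, 0.1, 0, 0, 0, 0, 0, 0, 0.1, 0, 0, 0, 0, 0, 0, 0.1, 0, 0, 0, 0]
}}

```text
time_s: 10.15
position: [532.9, 287.4, 50.8]
tcp_rot: [0.142, 3.138, 0.0]
wrist_force: [-4.0, -2.5, 3.9]
finger_gap: 0.138
grasp_force: 90.5
```

Contact is made: the weight is now on the rest. Next I release.

Request:
{"fn": "move_arm", "kwargs": {
  "plan": [0, 0, 0, 0, 0, 0, 0.2, 0, 0, 0, 0, 0, 0, 0.3, 0, 0, 0, 0, 0, 0, 0.45, 0, 0, 0, 0, 0, 0, 0.6, 0, 0, 0, 0, 0, 0, 0.7, 0, 0, 0, 0, 0, 0, 0.7, 0, 0, 0, 0, 0, 0, 0.7, 0, 0, 0, 0, 0, 0, 0.7],
  "grip_force": 20
}}

```text
time_s: 10.95
position: [532.9, 287.4, 49.8]
tcp_rot: [0.143, 3.138, 0.0]
wrist_force: [-0.6, 1.0, 0.1]
finger_gap: 0.7
grasp_force: 0.0
```

Request:
{"fn": "move_arm", "kwargs": {
  "plan": [0, 0, -0.5, 0, 0, 0, 0.7, 0, 0, -1.5, 0, 0, 0, 0.7, 0, 0, -3, 0, 0, 0, 0.7, 0, 0, -5.5, 0, 0, 0, 0.7, 0, 0, -8.5, 0, 0, 0, 0.7, 0, 0, -11.5, 0, 0, 0, 0.7, 0, 0, -14, 0, 0, 0, 0.7, 0, 0, -15, 0, 0, 0, 0.7]
}}

```text
time_s: 11.75
position: [534.5, 288.0, 203.9]
tcp_rot: [0.142, 3.133, 0.004]
wrist_force: [0.4, -0.1, 0.0]
finger_gap: 0.701
grasp_force: 0.0
```

Run:
```python
from h import *
ims=[]
for n in("scene","side","wrist"):
    p,P,s=cloud(n); ims.append(p[...,::-1]); H,S,V=seg(p); Z=P[...,2]; Y=P[...,1]>150
    a=np.array([np.cos(np.radians(-5.25)),np.sin(np.radians(-5.25))]); O=np.array([586.3,282.5])
    la=(P[...,:2]-O)@a; lb=(P[...,:2]-O)@np.array([-a[1],a[0]])
    b=Y&(H>100)&(H<125)&(S>150)&(Z>66)&(Z<85)
    if b.sum()>5: r=cv2.minAreaRect(np.stack([la[b],lb[b]],1).astype(np.float32)); print(n,"block",np.median(Z[b]).round(1),np.round(r[0],1),np.round(r[1],1),round(r[2],1))
    w=Y&(S<60)&(V>90)&(Z>50)&(Z<72)&(la<-25)&(la>-270)&(abs(lb)<30)
    if w.sum()>20: 
        c=np.polyfit(la[w],lb[w],1); print(n,"bar",w.sum(),"z",np.median(Z[w]).round(1),"slope",np.degrees(np.polyfit(la[w],Z[w],1)[0]).round(2),"yaw",np.degrees(c[0]).round(2),"lb at post",np.polyval(c,-225).round(1))
    r=((H<5)|(H>175))&(S>180)&(Z>38)&(Z<50)&(abs(P[...,1])<80)
    if r.sum()>20: print(n,"red",np.median(P[r],0).round(1))
cv2.imwrite("pics/f.png",cv2.vconcat([cv2.resize(ims[0][200:360,270:480],(420,320)),cv2.resize(ims[1][60:170,130:290],(420,280))]))
print(s["wrist_force"].round(1),s["position"].round(1),s["time_s"],s["finger_gap"])
```

```text
scene block 72.8 [5.4 0.3] [59.5 34.5] 89.7
scene bar 646 z 59.8 slope 0.07 yaw 0.1 lb at post 0.4
scene red [583.3  17.   43.1]
side block 75.9 [-137.3   -6.3] [ 52.8 315.3] 89.9
side bar 291 z 62.4 slope -0.44 yaw -0.25 lb at post -3.8
side red [580.1   3.6  45.8]
wrist block 75.3 [ 1.2 -0.4] [34.  58.2] 0.6
wrist bar 3677 z 62.4 slope -0.01 yaw 0.11 lb at post -0.4
wrist red [584.4  28.7  45.5]
[ 0.2  0.4 -1.1] [534.2 287.9 202.1] 11.85 0.6982579206575615
```

View pics/f.png

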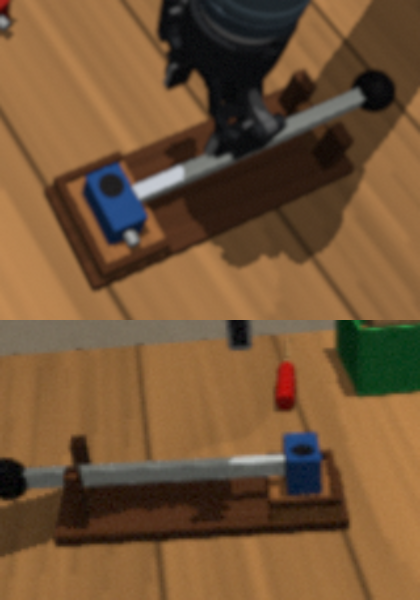

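The crops show the block seated in the tray (115,205), the bar level in the notch, and the gripper clear above. The block is within a few mm of home, and the red arm has not moved.

```bash
python3 -c "
from cell import order
print(order.job_done())"
```

```text
the job is handed in; nothing more can be done
None
```

The blue-block arm was lifted level and set down on the rest, block in the tray and bar in the notch; it is released, the red arm was not touched, and the job was handed in at about 12 s of the 42 s allowed.

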